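Hold a block in the saw guide for the cut

ROBOT

A 6-joint arm with a two-finger parallel gripper is mounted at the origin on a cart in front of the work surface, level with it; the furniture and walls round the work are solid. World frame = base frame: x ahead of the robot, y to its left, z up, the work surface at z = 0. Lengths are in m, angles in degrees, forces in N, time in s.
With the tool pointing down it reaches from about 0.275 to 0.85 m from the base axis. Payload 19 kg.
Tool frame: the origin (TCP) lies on the centre line of the jaws, within the pads' length; the fingertips stand 25 mm ahead of it and the grasp point (between the pads) lies 6 mm ahead of it (robot.tcp_to_tips is the distance from the TCP to the fingertips, in m); z points along the fingers, y is the line along which they close (so a half turn about z gives the same grasp; the last joint's range is limited). The gripper opens to 85 mm and grips with 20 to 120 N. Pads are 22 mm wide; open, the fingers measure 114 mm over their backs; the gripper's body (76 mm by 85 mm) begins 54 mm behind the grasp point. The pads swing forward as they close: fully open they stand 13 mm farther back than shut.
Start: joints at [68.755, 8.623, 82.357, -0, 89.026, -7.678], TCP at [0.135, 0.559, 0.256] pointing down, gripper open.
Joint ranges: [-160.23, 160.23], [-39.13, 120.54], [6.94, 153.29], [-79.49, 259.48], [9.18, 160.14], [-161.06, 161.06]. Speed limits (degrees/s): [108.29, 108.29, 127.2, 172.46, 172.46, 172.46].

INTERFACE

Orientations are given as a 3x3 rotation matrix whose columns are the frame's x, y, z axes.
In Python, from rig import sense, viewer, finish_job, robot gives the robot as it stands. The module is installed in compiled form; this text tells all that it offers.
- The arm moves only by the tool move_arm, never from a script. Its argument "targets" is a list of rows, each a list of 7 numbers: the shift along the tool's x, y, z scaled (see below), then the turn, a rotation vector about the tool's x, y, z scaled (see below), then the opening, from 0 (shut) to 1 (fully open). In form: [[x, y, z, ax, ay, az, claw], ...]. A call has 1 to 12 rows; each row shifts and turns the commanded pose from where the row before left it, along the tool's axes as they then stand; what a row does not reach is not made up. The controller multiplies each number of a shift by 0.02 m and each number of a turn by 0.1 rad. A row lasts 1/10 s, in which the tool goes at most 50 mm and 8.59 degrees, less where a joint would pass 70% of its speed; a pose out of reach is approached as far as the arm can. A call with a number of a shift or a turn outside -1 to 1 is refused whole. A call with a gripper value outside its range is refused whole. The fingers move at their own pace and stop on an object; "squeeze" is the grip in N (left out, the last holds). Time passes only in rows, so rows that do not move let the fingers close. It gives the time, the measured TCP pose, the force, the opening and the grip force at its end, in the units of the state.
- sense(): the state, without advancing time (a new reading comes with each control period).
- viewer.camera(name): name is "scene" or "top"; returns a dict with "image" (480x640x3 uint8, red, green, blue), "K" (3x3 intrinsics, pixels), "k1" (the pictures are not rectified: a ray, as slopes to the right and down, at radius r is drawn at 1 + k1 r^2 times it, then the intrinsics apply), "R" (3x3) and "t" (3): a world point X has camera coordinates R X + t. Camera axes: x right, y down, z forward; pixel columns grow to the right and rows downward; lengths in m; the calibration is good to about 2 mm. A picture is of the moment at which its call begins. There is no depth.
- finish_job(): hands the job in; it is judged then, once.
The state is a dict: "time_s": time; "joint_pos": joint angles; "joint_velocities": joint speeds; "joint_torque": joint torques, N m; "ee_pos": TCP position; "eef_rot": TCP orientation; "contact_force": force on the tool from outside, world axes, zero at the start; "ft_torque": the same for the moment, N m; "width": finger opening in m; "grip_force": force on a finger pad.
Only numpy, scipy, OpenCV 4.12 (cv2) and the standard library are available. Lean on these libraries where they do the work, as an engineer would, in place of code of your own. Each camera call takes 0.05 s, during which the arm holds its last target. There are 200 camera calls.

TASK

Get the limewood block ready for the saw cut: pick it up and stand it, upright on its long 28 mm edge, on the bed of the saw guide, along the fence and a good finger's width (about 25 mm) short of the metal stop; then slide it along the fence until you feel it come up against the stop. Finish holding it there: with one firm diagonal push keep it pressed down on the bed and back against the fence at the same time, end still at the stop, about as hard as a hand would (10 to 20 N each way), and let the program end while still pushing. Do not ram the guide, and leave the glue tube, glue bottle and glasses case alone.

Things in the scene. Friction and masses are not known exactly. Their poses are not given: they have to be found in the camera images.
- block: Loose planed limewood block, pale wood, 28 x 150 x 84 mm (its x, y, z), about 0.19 kg (varies), standing upright on its long narrow edge on the bench. Origin: centre of its underside; y along its 150 mm length, z up. Take it by its 28 mm thickness near the top. Either end may go to the stop.
- saw_guide: Fixed saw guide, 130 x 320 mm (x, y): flat plywood bed with a wooden fence along its far (+x) side. Origin: centre of its underside, on the bench; y runs along the fence to the robot's left (the stop's end), x squarely into the fence, z up. Bed top at z = 12 mm. The bed is free from x = -65 mm to the fence's face at x = +30 mm. All rigid.
- bed: The waxed, slippery plywood bed of the saw guide (same origin and axes as saw_guide); its top is at z = 12 mm. Friction of bed, fence and stop against the block is about 0.25, so about a quarter of the down force is lost from a sideways push.
- fence: The brown wooden fence (same origin and axes as saw_guide). Its face looks to -x at x = +30 mm; 24 mm thick, 45 mm tall over the bed, its top 57 mm over the bench, so 39 mm of the standing block rises above it. A 3 mm saw kerf at y = -40 mm.
- stop: Fixed aluminium stop with black knob on the fence, 30 mm wide along y, 69 mm tall over the bed; its place along the fence differs each time. Rigid. Origin: on the bed's top, in the plane of the fence's face, mid-width; axes as saw_guide. The block's end meets its face at y = -15 mm. A block fully home has its origin at x = -14, y = -90, z = 0 mm from here, its y axis along this y.
- glue_tube: Bystander: red glue tube, 63 x 189 x 42 mm, lying in front of the guide, to its left. Origin: centre of underside.
- glue_bottle: Bystander: white bottle with a nozzle, 62 mm across, 208 mm tall, behind the guide. Origin: centre of underside.
- glasses_case: Bystander: blue glasses case, 64 x 166 x 27 mm, beyond the block. Origin: centre of underside.
Things that resemble listed ones, but are neither listed nor needed, are in the scene too. What is meant by the block is not green, and is the larger of those in its own colour.

How it is judged (in metres and radians):
On the way, in this order (a step that is already met when the one before it is completed fails the run):
1. the block stands upright on the bed, in front of and along the fence, its end still at least 6 mm short of the stop (contact force between block and bed above 0.3 N and angle between block's own z axis and vertical below 0.1 rad and angle between the y axis of block and the y axis of saw_guide, either way round below 0.15 rad and x of block in the frame of stop above -0.08 m and z of block in the frame of stop below 0.004 m and y of block in the frame of stop between -0.22 and -0.096 m), for 0.1 s.
2. the block's end is pushed up against the stop (over 1 N) with its side along the fence (within 8 mm) (contact force between block and stop above 1 N and x of block in the frame of stop above -0.022 m and y of block in the frame of stop above -0.093 m), for 0.05 s.
At the end, for the whole second after the job is handed in: The robot holds the block still and upright (within 0.05 rad), pressing it on the bed with over 5 N and on the fence with over 3 N at once, its end within 3 mm of the stop's face, its side within 3 mm of the fence and parallel to it within 0.035 rad, its underside within 3 mm of the bed (contact force between block and fence above 3 N and contact force between block and bed above 5 N and contact force between any of the fingers, the arm and block above 3 N and y of block in the frame of stop between -0.093 and -0.087 m and x of block in the frame of stop between -0.017 and -0.01 m and z of block in the frame of stop between -0.003 and 0.003 m and angle between the y axis of block and the y axis of saw_guide, either way round below 0.035 rad and angle between block's own z axis and vertical below 0.05 rad and linear speed of block below 0.01 m/s); the arm keeps its last pose, push and grip.
It fails at once if the guide is rammed: over 90 N between the block and the bed, fence or stop (contact force between block and bed above 90 N or contact force between block and fence above 90 N or contact force between block and stop above 90 N).
It fails at once if a bystander is moved more than 30 mm (distance of any of glue_tube, glue_bottle, glasses_case from where it was at the start of the episode above 0.03 m).
It also fails if it takes over 48 s, if anything falls off the work surface, if the arm or the gripper's body presses on something with over 40 N, if the wrist force passes 120 N, or if a joint passes its speed limit or range.

## Working session

There is one attempt and no reset: what is moved stays moved. The work goes in short steps, Python scripts to look and compute and a tool call to move; the robot and the scene stay as the last step left them, time stands still between calls to the robot, and variables do not carry over. Pictures are saved under pics/ and viewed, at most 10 in all, crops included, and the job is handed in when it is done.

Besides the shell and the picture viewer there is one more tool, called after "Request:" by a JSON object that holds its "method" and its "body", one argument or row to a line. move_arm: Moves the arm, as the interface text tells. Shifts and turns lie within -1 to 1; 1 stands for 0.02 m of shift or 0.1 rad of turn. Its arguments: {"type":"object","properties":{"targets":{"type":"array","items":{"type":"array","items":{"type":"number","minimum":-1,"maximum":1}}},"squeeze":{"type":"number"}},"required":["targets"]}

```bash
mkdir -p pics
cat > h.py <<'E'
import numpy as np, cv2
from rig import sense, viewer, finish_job, robot
def cam(n):
    return viewer.camera(n)
def rays(c,px):
    K,k=c["K"],c["k1"]
    d=np.array([[K[0][0],K[0][2]],[K[1][1],K[1][2]]])
    px=np.atleast_2d(np.array(px,float))
    q=(px-d[:,1])/d[:,0]; u=q.copy()
    for _ in range(20): u=q/(1+k*(u**2).sum(1,keepdims=True))
    R=np.array(c["R"]);t=np.array(c["t"])
    D=np.c_[u,np.ones(len(u))]@R
    return -R.T@t, D/np.linalg.norm(D,axis=1,keepdims=True)
def plane(c,px,z):
    o,D=rays(c,px); return o+D*((z-o[2])/D[:,2])[:,None]
def two(c1,p1,c2,p2):
    o1,D1=rays(c1,p1);o2,D2=rays(c2,p2);out=[]
    for a,b in zip(D1,D2):
        s=np.linalg.lstsq(np.c_[a,-b],o2-o1,rcond=None)[0]
        A,B=o1+s[0]*a,o2+s[1]*b; out.append(np.r_[(A+B)/2,np.linalg.norm(A-B)])
    return np.array(out)
def proj(c,X):
    R=np.array(c["R"]);t=np.array(c["t"]);P=np.atleast_2d(X)@R.T+t
    u=P[:,:2]/P[:,2:];u=u*(1+c["k1"]*(u**2).sum(1,keepdims=True));K=c["K"]
    return np.c_[u[:,0]*K[0][0]+K[0][2],u[:,1]*K[1][1]+K[1][2]]
E
python3 - <<'E'
from h import *
import pickle
s=sense(); print({k:np.round(v,3).tolist() for k,v in s.items()})
for n in("scene","top"):
    c=cam(n); pickle.dump(c,open(n+".pkl","wb")); cv2.imwrite(f"pics/{n}1.png",c["image"][:,:,::-1]); print(n,np.round(-np.array(c["R"]).T@c["t"],3),c["K"][0][0],c["k1"])
E
```

```text
{'time_s': 0.0, 'joint_pos': [68.755, 8.651, 82.392, -0.001, 89.025, -7.678], 'joint_velocities': [-0.068, -0.055, 0.044, -0.01, -0.067, -0.087], 'joint_torque': [-0.001, -71.305, -57.087, -0.0, 0.009, -0.0], 'ee_pos': [0.135, 0.559, 0.256], 'eef_rot': [[-0.972, 0.235, -0.0], [0.235, 0.972, -0.001], [0.0, -0.001, -1.0]], 'contact_force': [0.215, -0.009, 0.002], 'ft_torque': [-0.021, 0.048, -0.071], 'grip_force': 0.0, 'width': 0.085}
scene [-0.004  0.954  1.059] 535.6142746169913 -0.14345779046645776
top [ 0.182 -0.18   1.925] 550.6304714996893 -0.0355347804570172
```

View pics/scene1.png

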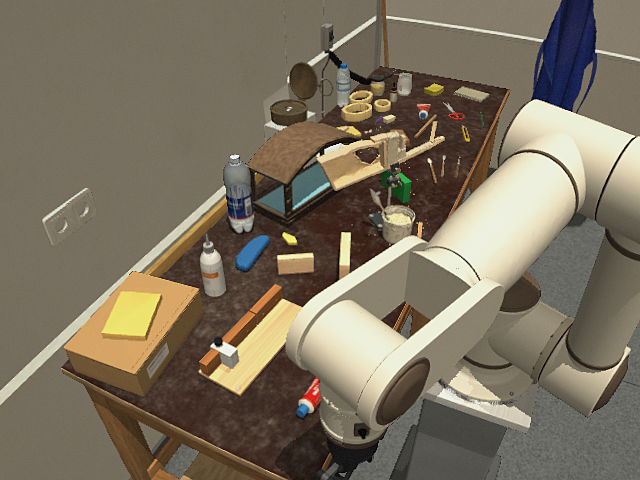

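View pics/top1.png

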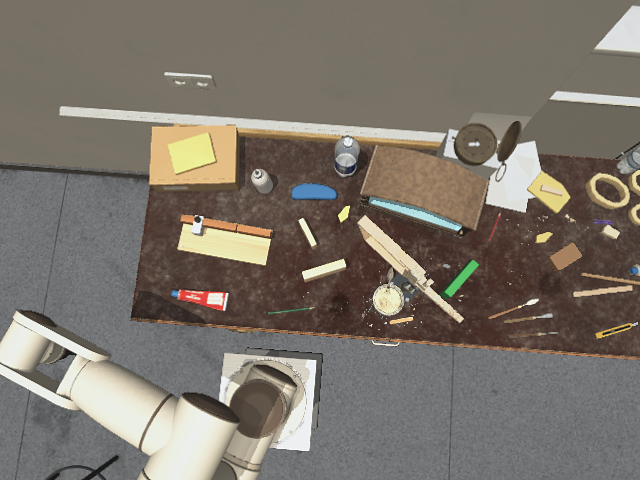

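The scene view shows two pale blocks near (295,263) and (345,255), and the guide with its white stop near (225,352). In the top view the blocks are at (307,233) and (324,270). The one at (324,270) is the larger. The guide is at (225,240) with the stop at (197,225). I'll zoom in for the corners.

Run:
```python
import pickle,cv2,numpy as np
t=pickle.load(open("top.pkl","rb"))["image"][:,:,::-1];s=pickle.load(open("scene.pkl","rb"))["image"][:,:,::-1]
a=cv2.resize(t[205:290,165:365],(800,340),interpolation=cv2.INTER_CUBIC)
cv2.imwrite("pics/tc.png",a)
b=cv2.resize(s[220:400,190:370],(600,600),interpolation=cv2.INTER_CUBIC)
cv2.imwrite("pics/sc.png",b)
```

```text
(no output)
```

View pics/tc.png

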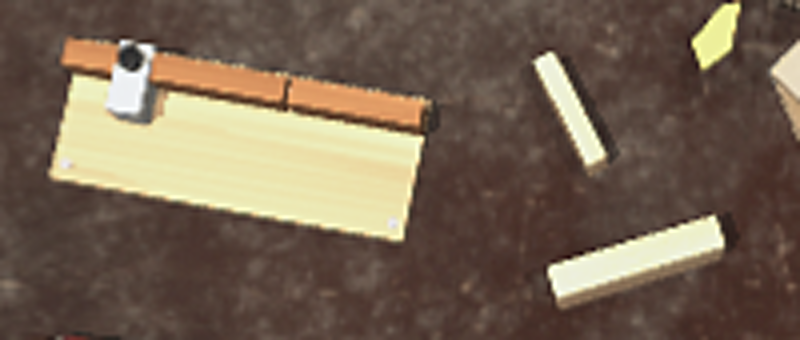

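View pics/sc.png

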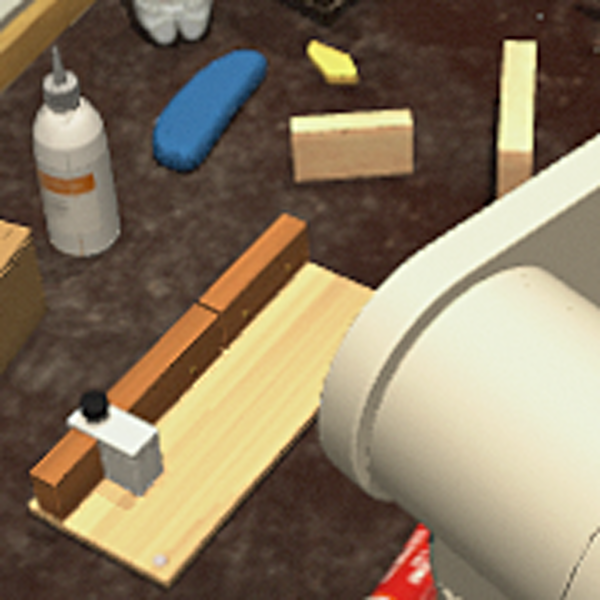

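Top crop: the larger block's top-face corners are at (548,267), (716,214), (724,243) and (555,295). The fence top runs from (66,38) to (432,99), and the stop from (120,40) to (150,118). The scene crop gives the matching corners. Next I'll triangulate them and zoom in on the stop.

Run:
```python
from h import *
import pickle
T=pickle.load(open("top.pkl","rb"));S=pickle.load(open("scene.pkl","rb"))
ft=lambda p:(np.array(p)+.5)/4-.5+[165,205]
fs=lambda p:(np.array(p)+.5)*.3-.5+[190,220]
N="blk near+x,near-x,far+x,far-x,fenceL+,fenceL-,fenceR+,fenceR-,bednearL".split(",")
t=[(548,267),(555,295),(716,214),(724,243),(66,38),(61,66),(432,99),(425,131),(50,179)]
s=[(499,150),(533,150),(505,40),(536,40),(30,472),(63,487),(287,213),(308,222),(165,583)]
for n,r in zip(N,two(T,ft(t),S,fs(s))): print(n,np.round(r,4))
a=cv2.resize(T["image"][205:250,175:215,::-1],(480,540),interpolation=cv2.INTER_CUBIC)
b=cv2.resize(S["image"][330:375,205:245,::-1],(480,540),interpolation=cv2.INTER_CUBIC)
cv2.imwrite("pics/stop.png",cv2.resize(np.hstack([a,b]),(800,450)))
```

```text
blk near+x [ 0.438  -0.0897  0.0803  0.0024]
near-x [ 0.4127 -0.0982  0.0834  0.0011]
far+x [ 0.4936 -0.2279  0.0829  0.0019]
far-x [ 4.680e-01 -2.366e-01  8.540e-02  1.000e-04]
fenceL+ [0.6098 0.3504 0.0555 0.0024]
fenceL- [0.5829 0.3509 0.0546 0.0011]
fenceR+ [5.806e-01 2.510e-02 4.880e-02 2.000e-04]
fenceR- [0.5545 0.0293 0.0515 0.0069]
bednearL [0.4929 0.3619 0.0076 0.0049]
```

View pics/stop.png

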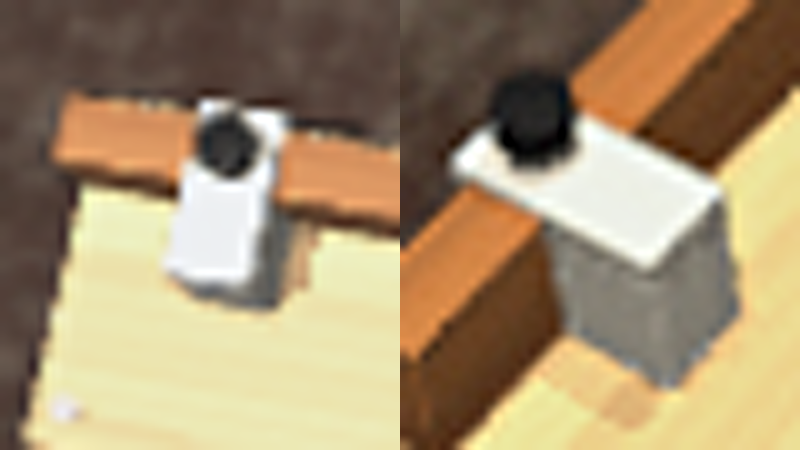

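The stop zoom shows the top-face corners at (168,272) and (250,285) in the top view, and (647,268) and (722,190) in the scene view. The block checks out: length 149 mm, height 83 mm.

```bash
cat >> h.py <<'E'
def rect(P):
    (c,(w,h),a)=cv2.minAreaRect(np.float32(P)*1000); return np.array(c)/1000,w,h,a
def mask(img,hl,sl,vl):
    H=cv2.cvtColor(img,cv2.COLOR_RGB2HSV); return cv2.inRange(H,(hl[0],sl[0],vl[0]),(hl[1],sl[1],vl[1]))
E
python3 - <<'E'
from h import *
import pickle
T=pickle.load(open("top.pkl","rb"));S=pickle.load(open("scene.pkl","rb"))
f=lambda p,o:(np.array(p)+.5)/10-.5+o
r=two(T,f([(168,272),(250,285),(200,100)],[175,205]),S,f([(247,268),(322,190),(55,165)],[205,330]))
print("stop -x+y,-x-y,+x+y",np.round(r,4))
I=T["image"]
H=cv2.cvtColor(I,cv2.COLOR_RGB2HSV)
print("hsv fence",H[229,250],"blk",H[269,324],"bed",H[245,225])
# fence: orange mask -> right piece and left, line fits at z=.057
m=mask(I,(5,16),(120,255),(90,255)); m[:205]=0;m[250:]=0;m[:,:170]=0;m[:,285:]=0
ys,xs=np.nonzero(m)
P=plane(T,np.c_[xs,ys],.057)[:,:2]; print("fence",len(P),rect(P))
vx,vy,x0,y0=cv2.fitLine(np.float32(P),cv2.DIST_L2,0,.01,.001).ravel();print("line",vx,vy,x0,y0,"yaw",np.degrees(np.arctan2(-vx*np.sign(vy),abs(vy))))
# block
m=mask(I,(15,40),(10,150),(190,255)); n,L,st,ce=cv2.connectedComponentsWithStats(m)
k=L[268,324]; print(st[k]); c=cv2.findContours((L==k).astype(np.uint8),0,2)[0][0][:,0]
print("block",rect(plane(T,c,.084)[:,:2]))
# bed
k=L[245,225]; print(st[k]); c=cv2.findContours((L==k).astype(np.uint8),0,2)[0][0][:,0]
print("bed",rect(plane(T,c,.012)[:,:2]))
E
```

```text
stop -x+y,-x-y,+x+y [[0.5499 0.3062 0.0575 0.0035]
 [0.5474 0.2771 0.0569 0.0028]
 [0.6101 0.3015 0.0601 0.0007]]
hsv fence [ 13 141 223] blk [ 33  30 240] bed [ 25  71 236]
fence 622 (array([0.57820215, 0.19017206]), 322.6828308105469, 30.668052673339844, 84.13655853271484)
line 0.10206178 0.99477804 0.5784356 0.17948222 yaw -5.857909
[302 259  44  21 358]
block (array([ 0.45128107, -0.16286008]), 27.563261032104492, 148.34658813476562, 21.946691513061523)
[ 178  224   93   41 2248]
bed (array([0.52426562, 0.19712341]), 318.5650329589844, 97.48287963867188, 84.24826049804688)
```

Request:
{"method": "move_arm", "body": {
  "targets": [
    [0, 0, 0, 0, 0, 0.95, 1],
    [0, 0, 0, 0, 0, 0.95, 1],
    [0, 0, 0, 0, 0, 0.95, 1],
    [0, 0, 0, 0, 0, 0.95, 1],
    [0, 0, 0, 0, 0, 0.95, 1],
    [0, 0, 0, 0, 0, 0.95, 1],
    [0, 0, 0, 0, 0, 0.95, 1],
    [0, 0, 0, 0, 0, 0.95, 1],
    [0, 0, 0, 0, 0, 0.95, 1],
    [0, 0, 0, 0, 0, 0.95, 1]
  ]
}}

```text
time_s: 1.1
ee_pos: [0.1349, 0.5588, 0.2559]
eef_rot: [[-0.371, 0.929, -0.0], [0.929, 0.371, -0.001], [-0.001, -0.001, -1.0]]
contact_force: [-0.0, 0.0, -0.0]
width: 0.0853
grip_force: 0.0
```

Everything is consistent: guide yaw is about -5.8°, the stop is 30 mm wide, and the block yaw is 21.9°. I'll travel to the block now.

Request:
{"method": "move_arm", "body": {
  "targets": [
    [-1, 0.03, 0, 0, 0, 0, 1],
    [-1, 0.03, 0, 0, 0, 0, 1],
    [-1, 0.03, 0, 0, 0, 0, 1],
    [-1, 0.03, 0, 0, 0, 0, 1],
    [-1, 0.03, 0, 0, 0, 0, 1],
    [-1, 0.03, 0, 0, 0, 0, 1],
    [-1, 0.03, 0, 0, 0, 0, 1],
    [-1, 0.03, 0, 0, 0, 0, 1],
    [-1, 0.03, 0, 0, 0, 0, 1],
    [-1, 0.03, 0, 0, 0, 0, 1],
    [-1, 0.03, 0, 0, 0, 0, 1],
    [-1, 0.03, 0, 0, 0, 0, 1]
  ]
}}

```text
time_s: 2.3
ee_pos: [0.2316, 0.3383, 0.2561]
eef_rot: [[-0.375, 0.927, -0.0], [0.927, 0.375, -0.0], [-0.0, -0.0, -1.0]]
contact_force: [0.6, 0.3, -0.5]
width: 0.0856
grip_force: 0.0
```

Request:
{"method": "move_arm", "body": {
  "targets": [
    [-1, 0.03, 0, 0, 0, 0, 1],
    [-1, 0.03, 0, 0, 0, 0, 1],
    [-1, 0.03, 0, 0, 0, 0, 1],
    [-1, 0.03, 0, 0, 0, 0, 1],
    [-1, 0.03, 0, 0, 0, 0, 1],
    [-1, 0.03, 0, 0, 0, 0, 1],
    [-1, 0.03, 0, 0, 0, 0, 1],
    [-1, 0.03, 0, 0, 0, 0, 1],
    [-1, 0.03, 0, 0, 0, 0, 1],
    [-1, 0.03, 0, 0, 0, 0, 1],
    [-1, 0.03, 0, 0, 0, 0, 1],
    [-1, 0.03, 0, 0, 0, 0, 1]
  ]
}}

```text
time_s: 3.5
ee_pos: [0.3282, 0.1185, 0.2562]
eef_rot: [[-0.375, 0.927, -0.0], [0.927, 0.375, -0.0], [-0.0, -0.0, -1.0]]
contact_force: [1.1, 0.8, -0.6]
width: 0.0857
grip_force: 0.0
```

Request:
{"method": "move_arm", "body": {
  "targets": [
    [-1, 0.03, 0.4, 0, 0, 0, 1],
    [-1, 0.03, 0.4, 0, 0, 0, 1],
    [-1, 0.03, 0.4, 0, 0, 0, 1],
    [-1, 0.03, 0.4, 0, 0, 0, 1],
    [-1, 0.03, 0.4, 0, 0, 0, 1],
    [-1, 0.03, 0.4, 0, 0, 0, 1],
    [-1, 0.03, 0.4, 0, 0, 0, 1],
    [-1, 0.03, 0.4, 0, 0, 0, 1],
    [-1, 0.03, 0.4, 0, 0, 0, 1],
    [-1, 0.03, 0.4, 0, 0, 0, 1],
    [0, 0, 0, 0, 0, 0, 1],
    [0, 0, 0, 0, 0, 0, 1]
  ]
}}

```text
time_s: 4.7
ee_pos: [0.4083, -0.0639, 0.1761]
eef_rot: [[-0.374, 0.928, -0.001], [0.928, 0.374, 0.0], [0.001, -0.001, -1.0]]
contact_force: [0.0, 0.4, -0.3]
width: 0.0855
grip_force: 0.0
```

Request:
{"method": "move_arm", "body": {
  "targets": [
    [-1, 0.04, 0, 0, 0, 0, 1],
    [-1, 0.04, 0, 0, 0, 0, 1],
    [-1, 0.04, 0, 0, 0, 0, 1],
    [-1, 0.04, 0, 0, 0, 0, 1],
    [-1, 0.04, 0, 0, 0, 0, 1],
    [-0.4, 0, 0.4, 0, 0, 0, 1],
    [0, 0, 0.8, 0, 0, 0, 1],
    [0, 0, 0.8, 0, 0, 0, 1],
    [0, 0, 0.8, 0, 0, 0, 1],
    [0, 0, 0.8, 0, 0, 0, 1],
    [0, 0, 0.7, 0, 0, 0, 1],
    [0, 0, 0.35, 0, 0, 0, 1]
  ]
}}

```text
time_s: 5.9
ee_pos: [0.4521, -0.1621, 0.0817]
eef_rot: [[-0.375, 0.927, -0.002], [0.927, 0.375, 0.001], [0.002, -0.001, -1.0]]
contact_force: [-0.5, 0.0, 0.5]
width: 0.0855
grip_force: 0.0
```

Request:
{"method": "move_arm", "body": {
  "targets": [
    [0, 0, 0, 0, 0, 0, 1],
    [0, 0, 0, 0, 0, 0, 0.2],
    [0, 0, 0, 0, 0, 0, 0.2],
    [0, 0, 0, 0, 0, 0, 0.2],
    [0, 0, 0, 0, 0, 0, 0.2],
    [0, 0, 0, 0, 0, 0, 0.2],
    [0, 0, 0, 0, 0, 0, 0.2],
    [0, 0, 0, 0, 0, 0, 0.2]
  ],
  "squeeze": 60
}}

```text
time_s: 6.7
ee_pos: [0.4529, -0.1627, 0.0839]
eef_rot: [[-0.375, 0.927, 0.001], [0.927, 0.375, -0.001], [-0.001, 0.0, -1.0]]
contact_force: [-1.9, 0.9, 6.3]
width: 0.0271
grip_force: 60.2
```

Request:
{"method": "move_arm", "body": {
  "targets": [
    [0, 0, -0.5, 0, 0, 0, 0.2],
    [0, 0, -0.8, 0, 0, 0, 0.2],
    [0, 0, -0.9, 0, 0, 0, 0.2],
    [0, 0, -0.9, 0, 0, 0, 0.2],
    [0, 0, -0.9, 0, 0, 0, 0.2],
    [0, 0, 0, 0, 0, 0.97, 0.2],
    [0, 0, 0, 0, 0, 0.97, 0.2],
    [0, 0, 0, 0, 0, 0.97, 0.2],
    [0, 0, 0, 0, 0, 0.97, 0.2],
    [0, 0, 0, 0, 0, 0.97, 0.2],
    [0.3, 0.05, 0, 0, 0, 0, 0.2],
    [0.6, 0.1, 0, 0, 0, 0, 0.2]
  ]
}}

```text
time_s: 7.9
ee_pos: [0.4576, -0.1447, 0.1636]
eef_rot: [[0.099, 0.995, 0.0], [0.995, -0.099, -0.0], [-0.0, 0.0, -1.0]]
contact_force: [-0.8, 0.1, -3.0]
width: 0.0276
grip_force: 59.4
```

Request:
{"method": "move_arm", "body": {
  "targets": [
    [0.9, 0.14, 0, 0, 0, 0, 0.2],
    [0.9, 0.14, 0, 0, 0, 0, 0.2],
    [0.9, 0.14, 0, 0, 0, 0, 0.2],
    [0.9, 0.14, 0, 0, 0, 0, 0.2],
    [0.9, 0.14, 0, 0, 0, 0, 0.2],
    [0.9, 0.14, 0, 0, 0, 0, 0.2],
    [0.9, 0.14, 0, 0, 0, 0, 0.2],
    [0.9, 0.14, 0, 0, 0, 0, 0.2],
    [0.9, 0.14, 0, 0, 0, 0, 0.2],
    [0.9, 0.14, 0, 0, 0, 0, 0.2],
    [0.9, 0.14, 0, 0, 0, 0, 0.2],
    [0.9, 0.14, 0, 0, 0, 0, 0.2]
  ]
}}

```text
time_s: 9.1
ee_pos: [0.5126, 0.0683, 0.1635]
eef_rot: [[0.097, 0.995, -0.0], [0.995, -0.097, 0.0], [0.0, -0.0, -1.0]]
contact_force: [-0.2, 0.3, -2.8]
width: 0.0273
grip_force: 59.4
```

Request:
{"method": "move_arm", "body": {
  "targets": [
    [0.9, 0.14, 0, 0, 0, 0, 0.2],
    [0.9, 0.14, 0, 0, 0, 0, 0.2],
    [0.9, 0.14, 0, 0, 0, 0, 0.2],
    [0.7, 0.12, 0, 0, 0, 0, 0.2],
    [0, 0, 0, 0, 0, 0, 0.2],
    [0, 0, 0, 0, 0, 0, 0.2]
  ]
}}

```text
time_s: 9.7
ee_pos: [0.5301, 0.1334, 0.1632]
eef_rot: [[0.099, 0.995, -0.0], [0.995, -0.099, -0.0], [-0.0, -0.0, -1.0]]
contact_force: [0.5, -0.3, -2.5]
width: 0.0272
grip_force: 59.4
```

Run:
```python
from h import *
import pickle
for n in("scene","top"):
    c=cam(n); pickle.dump(c,open(n+"2.pkl","wb"))
T=pickle.load(open("top2.pkl","rb"))["image"];S=pickle.load(open("scene2.pkl","rb"))["image"]
a=cv2.resize(T[190:290,160:290,::-1],(780,600),interpolation=cv2.INTER_CUBIC)[:,:400]
b=cv2.resize(S[250:400,180:330,::-1],(400,600*400//400),interpolation=cv2.INTER_CUBIC)
cv2.imwrite("pics/p2.png",cv2.resize(np.hstack([cv2.resize(T[200:275,165:275,::-1],(440,300),interpolation=cv2.INTER_CUBIC),cv2.resize(S[250:400,190:370,::-1],(360,300),interpolation=cv2.INTER_CUBIC)]),(800,300)))
s=sense();print(s["ee_pos"],s["contact_force"],s["joint_pos"])
```

```text
[0.53016545 0.13277488 0.16328632] [ 0.19649489  0.29810266 -3.10484113] [ 5.98970325e+00  8.09675948e+00  9.38848925e+01 -1.42941112e-02
  7.80316293e+01  1.17623552e+01]
```

View pics/p2.png

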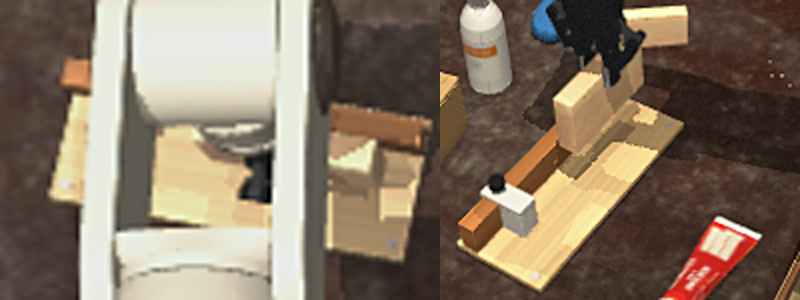

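The picture shows the block held upright over the bed, in front of the fence and about 70 mm short of the stop. I'll move on 45 mm and lower it.

Request:
{"method": "move_arm", "body": {
  "targets": [
    [0.6, 0.15, 0, 0, 0, 0, 0.2],
    [0.8, 0.2, 0, 0, 0, 0, 0.2],
    [0.6, 0.15, 0, 0, 0, 0, 0.2],
    [0.25, 0, 0.3, 0, 0, 0, 0.2],
    [0, 0, 0.6, 0, 0, 0, 0.2],
    [0, 0, 0.6, 0, 0, 0, 0.2],
    [0, 0, 0.6, 0, 0, 0, 0.2],
    [0, 0, 0.5, 0, 0, 0, 0.2],
    [0, 0, 0.3, 0, 0, 0, 0.2],
    [0, 0, 0.1, 0, 0, 0, 0.2],
    [0, 0, 0, 0, 0, 0, 0.2]
  ]
}}

```text
time_s: 10.9
ee_pos: [0.5449, 0.1768, 0.1032]
eef_rot: [[0.101, 0.995, -0.0], [0.995, -0.101, -0.0], [-0.0, -0.0, -1.0]]
contact_force: [0.7, -0.8, -1.5]
width: 0.0274
grip_force: 59.5
```

Request:
{"method": "move_arm", "body": {
  "targets": [
    [0, 0, 0.1, 0, 0, 0, 0.2],
    [0, 0, 0.1, 0, 0, 0, 0.2],
    [0, 0, 0, 0, 0, 0, 0.2]
  ]
}}

```text
time_s: 11.2
ee_pos: [0.5448, 0.1769, 0.0992]
eef_rot: [[0.101, 0.995, 0.0], [0.995, -0.101, -0.0], [-0.0, 0.0, -1.0]]
contact_force: [-0.0, 0.1, -2.5]
width: 0.0274
grip_force: 59.5
```

Request:
{"method": "move_arm", "body": {
  "targets": [
    [0, 0, 0.1, 0, 0, 0, 0.2],
    [0, 0, 0.05, 0, 0, 0, 0.2],
    [0, 0, 0, 0, 0, 0, 0.2]
  ]
}}

```text
time_s: 11.5
ee_pos: [0.5448, 0.1769, 0.0961]
eef_rot: [[0.101, 0.995, -0.0], [0.995, -0.101, -0.0], [-0.0, -0.0, -1.0]]
contact_force: [0.6, 0.2, -3.1]
width: 0.0272
grip_force: 59.5
```

Request:
{"method": "move_arm", "body": {
  "targets": [
    [0, 0, 0.05, 0, 0, 0, 0.2],
    [0, 0, 0, 0, 0, 0, 0.2]
  ]
}}

```text
time_s: 11.7
ee_pos: [0.545, 0.1769, 0.0959]
eef_rot: [[0.101, 0.995, 0.001], [0.995, -0.101, -0.0], [0.0, 0.001, -1.0]]
contact_force: [-2.1, -0.8, 5.8]
width: 0.0273
grip_force: 60.5
```

Bed contact felt (about 8 N). Now I'll move in towards the fence.

Request:
{"method": "move_arm", "body": {
  "targets": [
    [0, 0.1, 0, 0, 0, 0, 0.2],
    [0, 0.1, 0, 0, 0, 0, 0.2],
    [0, 0.1, 0, 0, 0, 0, 0.2],
    [0, 0, 0, 0, 0, 0, 0.2]
  ]
}}

```text
time_s: 12.1
ee_pos: [0.5512, 0.1764, 0.0959]
eef_rot: [[0.101, 0.995, 0.001], [0.995, -0.101, 0.0], [0.0, 0.001, -1.0]]
contact_force: [-1.3, -0.6, 5.6]
width: 0.0274
grip_force: 60.5
```

Request:
{"method": "move_arm", "body": {
  "targets": [
    [0, 0.05, 0, 0, 0, 0, 0.2],
    [0, 0.05, 0, 0, 0, 0, 0.2],
    [0, 0, 0, 0, 0, 0, 0.2]
  ]
}}

```text
time_s: 12.4
ee_pos: [0.5531, 0.1762, 0.0959]
eef_rot: [[0.101, 0.995, 0.001], [0.995, -0.101, 0.0], [0.0, 0.001, -1.0]]
contact_force: [-2.3, 0.9, 6.2]
width: 0.0276
grip_force: 60.6
```

Request:
{"method": "move_arm", "body": {
  "targets": [
    [0, 0.05, 0, 0, 0, 0, 0.2],
    [0, 0, 0, 0, 0, 0, 0.2]
  ]
}}

```text
time_s: 12.6
ee_pos: [0.5539, 0.1761, 0.0959]
eef_rot: [[0.101, 0.995, 0.0], [0.995, -0.101, 0.0], [0.0, 0.0, -1.0]]
contact_force: [-3.6, 0.3, 7.5]
width: 0.0278
grip_force: 60.7
```

Request:
{"method": "move_arm", "body": {
  "targets": [
    [0, 0.05, 0, 0, 0, 0, 0.2],
    [0, 0, 0, 0, 0, 0, 0.2]
  ]
}}

```text
time_s: 12.8
ee_pos: [0.5541, 0.1761, 0.0959]
eef_rot: [[0.1, 0.995, -0.001], [0.995, -0.1, -0.0], [-0.0, -0.001, -1.0]]
contact_force: [-12.4, 0.1, 12.0]
width: 0.0269
grip_force: 61.4
```

Fence contact felt at the predicted place. I'll ease off slightly, then slide to the stop.

Request:
{"method": "move_arm", "body": {
  "targets": [
    [0, -0.03, 0, 0, 0, 0, 0.2],
    [0.15, 0, 0, 0, 0, 0, 0.2],
    [0.2, 0, 0, 0, 0, 0, 0.2],
    [0.2, 0, 0, 0, 0, 0, 0.2],
    [0.2, 0, 0, 0, 0, 0, 0.2],
    [0.1, 0, 0, 0, 0, 0, 0.2],
    [0, 0, 0, 0, 0, 0, 0.2]
  ]
}}

```text
time_s: 13.5
ee_pos: [0.5558, 0.1928, 0.0959]
eef_rot: [[0.1, 0.995, -0.0], [0.995, -0.1, -0.001], [-0.001, -0.0, -1.0]]
contact_force: [-7.4, -2.4, 8.9]
width: 0.0272
grip_force: 61.0
```

Request:
{"method": "move_arm", "body": {
  "targets": [
    [0.1, 0, 0, 0, 0, 0, 0.2],
    [0.05, 0, 0, 0, 0, 0, 0.2],
    [0, 0, 0, 0, 0, 0, 0.2]
  ]
}}

```text
time_s: 13.8
ee_pos: [0.556, 0.1956, 0.0959]
eef_rot: [[0.101, 0.995, -0.0], [0.995, -0.101, -0.001], [-0.001, -0.0, -1.0]]
contact_force: [-6.5, -4.8, 9.5]
width: 0.0275
grip_force: 61.1
```

Request:
{"method": "move_arm", "body": {
  "targets": [
    [0.1, 0, 0, 0, 0, 0, 0.2],
    [0.05, 0, 0, 0, 0, 0, 0.2],
    [0, 0, 0, 0, 0, 0, 0.2]
  ]
}}

```text
time_s: 14.1
ee_pos: [0.5564, 0.1985, 0.0959]
eef_rot: [[0.101, 0.995, -0.0], [0.995, -0.101, -0.001], [-0.001, -0.0, -1.0]]
contact_force: [-8.0, -4.8, 9.4]
width: 0.0274
grip_force: 61.1
```

Request:
{"method": "move_arm", "body": {
  "targets": [
    [0.05, 0, 0, 0, 0, 0, 0.2],
    [0, 0, 0, 0, 0, 0, 0.2]
  ]
}}

```text
time_s: 14.3
ee_pos: [0.5564, 0.1995, 0.0959]
eef_rot: [[0.101, 0.995, -0.0], [0.995, -0.101, -0.001], [-0.001, -0.0, -1.0]]
contact_force: [-7.6, -5.0, 9.3]
width: 0.0271
grip_force: 61.1
```

Request:
{"method": "move_arm", "body": {
  "targets": [
    [0.05, 0, 0, 0, 0, 0, 0.2],
    [0, 0, 0, 0, 0, 0, 0.2]
  ]
}}

```text
time_s: 14.5
ee_pos: [0.5565, 0.2004, 0.0959]
eef_rot: [[0.101, 0.995, -0.0], [0.995, -0.101, -0.001], [-0.001, -0.0, -1.0]]
contact_force: [-7.4, -5.3, 9.8]
width: 0.0273
grip_force: 61.1
```

Request:
{"method": "move_arm", "body": {
  "targets": [
    [0.05, 0, 0, 0, 0, 0, 0.2],
    [0, 0, 0, 0, 0, 0, 0.2]
  ]
}}

```text
time_s: 14.7
ee_pos: [0.5565, 0.2005, 0.0959]
eef_rot: [[0.101, 0.995, -0.001], [0.995, -0.101, -0.003], [-0.003, -0.001, -1.0]]
contact_force: [-8.9, -14.5, 12.1]
width: 0.0274
grip_force: 61.4
```

Request:
{"method": "move_arm", "body": {
  "targets": [
    [0.05, 0, 0, 0, 0, 0, 0.2],
    [0, 0, 0, 0, 0, 0, 0.2]
  ]
}}

```text
time_s: 14.9
ee_pos: [0.5566, 0.2006, 0.0959]
eef_rot: [[0.101, 0.995, -0.001], [0.995, -0.101, -0.004], [-0.004, -0.001, -1.0]]
contact_force: [-11.6, -23.2, 14.2]
width: 0.0269
grip_force: 61.7
```

Request:
{"method": "move_arm", "body": {
  "targets": [
    [0.05, 0, 0, 0, 0, 0, 0.2],
    [0, 0, 0, 0, 0, 0, 0.2]
  ]
}}

```text
time_s: 15.1
ee_pos: [0.5565, 0.2007, 0.0959]
eef_rot: [[0.101, 0.995, -0.002], [0.995, -0.101, -0.006], [-0.006, -0.001, -1.0]]
contact_force: [-13.0, -31.7, 16.4]
width: 0.0274
grip_force: 62.1
```

Stop contact felt. I'll ease the end push and set the diagonal push.

Request:
{"method": "move_arm", "body": {
  "targets": [
    [-0.05, 0, 0, 0, 0, 0, 0.2],
    [-0.05, 0.02, 0.02, 0, 0, 0, 0.2],
    [0, 0, 0, 0, 0, 0, 0.2],
    [0, 0, 0, 0, 0, 0, 0.2]
  ]
}}

```text
time_s: 15.5
ee_pos: [0.5566, 0.2005, 0.0959]
eef_rot: [[0.101, 0.995, -0.001], [0.995, -0.101, -0.002], [-0.003, -0.001, -1.0]]
contact_force: [-14.9, -14.8, 19.6]
width: 0.0274
grip_force: 62.3
```

Run:
```python
from h import *
c=cam("scene"); cv2.imwrite("pics/p3.png",cv2.resize(c["image"][250:400,170:350,::-1],(720,600),interpolation=cv2.INTER_CUBIC))
s=sense();print(s["ee_pos"],s["contact_force"],s["time_s"])
```

```text
[0.55658168 0.20048357 0.09588811] [-14.16800618 -15.26307542  19.00497749] 15.55
```

View pics/p3.png

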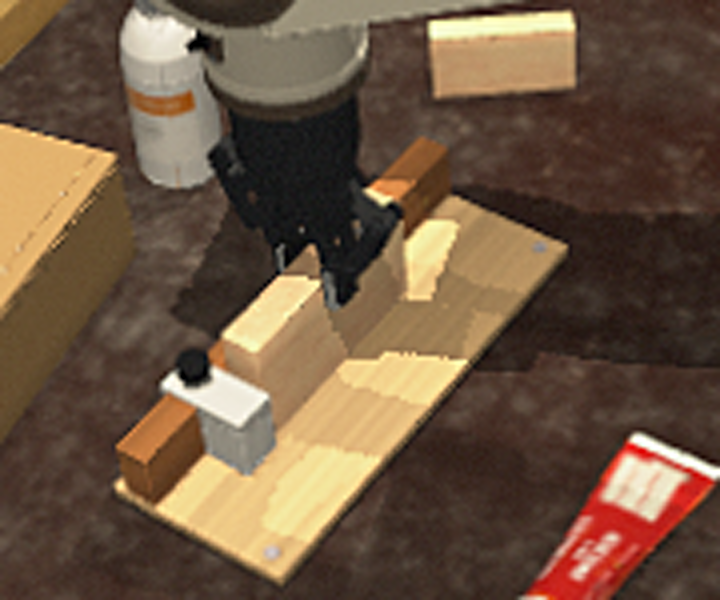

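The picture shows the block upright on the bed, flat to the fence, its end against the stop. I'll trim the down push slightly.

Request:
{"method": "move_arm", "body": {
  "targets": [
    [-0.01, 0.01, -0.02, 0, 0, 0, 0.2],
    [0, 0, 0, 0, 0, 0, 0.2],
    [0, 0, 0, 0, 0, 0, 0.2]
  ]
}}

```text
time_s: 15.85
ee_pos: [0.5566, 0.2005, 0.0959]
eef_rot: [[0.101, 0.995, -0.002], [0.995, -0.101, -0.002], [-0.002, -0.002, -1.0]]
contact_force: [-13.3, -11.5, 13.8]
width: 0.0271
grip_force: 61.8
```

```bash
python3 -c "
from h import *
s=sense();print(s['ee_pos'],s['contact_force'],s['time_s'])
f=s['contact_force']
if f[2]>9 and f[0]<-8: print(finish_job())"
```

```text
[0.55662073 0.2004723  0.09590064] [-13.29632582 -11.51254788  13.79080871] 15.85
the job is handed in; nothing more can be done
None
```

I handed the job in at 15.9 s with the gripper still holding the block upright against the fence and stop, pushing about 14–17 N down and 12 N into the fence; no verdict came back.

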